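# Let a vial cooler's cover down without a bang

### The job

The cover of the vial cooler stands open, leaning back just past upright. Without pinching or forcing the cover, tip it forward with the fingertips, catch it from below on the outside of a finger as it falls and let it down gently until it lies fully shut; it must not bang down. Leave the vials, bottles and other things around it where they stand, and finish clear of everything.

Things in the scene. Friction and masses are not known exactly. Their poses are not given: they have to be found in the camera images.
- cooler: white open-topped vial cooler, fixed, 130 (x) x 200 (y) x 90 mm high, with amber vials inside below the rim. Origin at the centre of its underside on the work surface; its own x axis points from its front wall to its hinged back wall, y to the left, z up. It faces the robot, turned by up to about 17 degrees.
- hinge_mid (a point): middle of the cover's hinge line, on the top of the cooler's back wall: 65 mm behind the cooler's centre, 90 mm up. The hinge line runs along the cooler's y axis.
- lid (a joint): angle of the cover in rad: 0 shut on the rim, 1.57 upright, 1.78 its back stop, on which it leans at the start (1.7 to 1.78). Balances at about 1.52; below that it falls towards the robot, slowly at first thanks to a worn damper (3 to 5 s from just past upright to shut), and bangs down at 0.5 to 0.8 rad/s. No latch, hardly any friction.
- panel_mid (a point): middle of the cover's panel, 65 mm from the hinge line: dark grey, 130 x 200 x 8 mm with white edges, continued in the middle of its free side by a blue lip 35 mm long, 110 mm wide and 6 mm thick. Cover and lip weigh 0.2 to 0.3 kg.
- lip_edge (a point): middle of the free edge of the blue lip on the cover, half-way through its thickness, 165 mm from the hinge line. Upright it is about 255 mm above the work surface; with the cover shut the lip stands 35 mm out in front of the cooler's front wall with its underside 91 mm above the work surface, with free space below it.
- vial_a: small amber glass vial with a white cap, 28 mm wide, 60 mm tall, near the cooler's front left corner (left as the robot sees it); loose, to be left alone. Origin at the centre of its underside.
- vial_b: small amber glass vial with a red cap, 28 mm wide, 60 mm tall, beside the cooler's right wall; loose, to be left alone. Origin at the centre of its underside.
- solvent: dark brown solvent bottle with a red cap, 92 mm wide, 220 mm tall; loose, to be left alone. Origin at the centre of its underside.
- wash: white bottle with a blue cap, 68 mm wide, 170 mm tall; loose, to be left alone. Origin at the centre of its underside.
- beaker: open glass beaker, 72 mm wide, 90 mm tall; loose, to be left alone. Origin at the centre of its underside.
- tipbox: open blue tray with compartments, 80 x 120 x 50 mm; loose, to be left alone. Origin at the centre of its underside.

How it is judged:
On the way, in this order (a step that is already met when the one before it is completed fails the run):
1. the cover has been tipped forward past upright (below 1.45 rad) (value of joint lid below 1.45 rad), for 0.05 s.
2. the cover is caught on the way: it rests on the fingers (over 0.2 N) between 0.12 and 1.2 rad, slower than 0.4 rad/s (value of joint lid between 0.12 and 1.2 rad and velocity of joint lid above -0.4 rad/s and contact force between the fingers and lid above 0.2 N), for 0.2 s.
3. the cover lies shut (below 0.03 rad) (value of joint lid below 0.03 rad), for 0.2 s.
At the end, for the whole second after the job is handed in: The cover lies shut and still: joint below 0.03 rad, turning slower than 0.05 rad/s (value of joint lid below 0.03 rad and velocity of joint lid between -0.05 and 0.05 rad/s); the robot touches nothing.
It fails at once if the cover bangs down: below 0.1 rad and still closing faster than 0.4 rad/s (value of joint lid below 0.1 rad and velocity of joint lid below -0.4 rad/s).
It fails at once if the cover is pinched or forced: more than 20 N between the robot and the cover (contact force between any of the fingers, the arm and lid above 20 N).
It fails at once if a vial, bottle, beaker or tray is moved by more than 20 mm or lifted (distance of any of vial_a, vial_b, solvent, wash, beaker, tipbox from where it was at the start of the episode above 0.02 m).
It also fails if it takes over 64 s, if anything falls off the work surface, if the arm or the gripper's body presses on something with over 40 N, if the wrist force passes 120 N, or if a joint passes its speed limit or range.

### The arm

A 6-joint arm with a two-finger parallel gripper is mounted at the origin on the work surface. World frame = base frame: x ahead of the robot, y to its left, z up, the work surface at z = 0. Lengths are in m, angles in rad, forces in N, time in s.
With the tool pointing down it reaches from about 0.3 to 0.775 m from the base axis. Payload 14.6 kg.
Tool frame: the origin (TCP) lies on the centre line of the jaws, within the pads' length; the fingertips stand bot.tips_ahead ahead of it and the grasp point (between the pads) lies 2 mm behind it (bot.tips_ahead is the distance from the TCP to the fingertips, in m); z points along the fingers, y is the direction in which the jaws open and shut (so a half turn about z gives the same grasp; the last joint's range is limited). The gripper opens to 85 mm and grips with 20 to 120 N. Pads are 22 mm wide; open, the fingers measure 114 mm over their backs; the gripper's body (76 mm by 85 mm) begins 54 mm behind the grasp point. The pads swing forward as they close: fully open they stand 13 mm farther back than shut.
Start: joints at [-1.209, 0.3, 1.521, -0, 1.321, -0.067], TCP at [0.229, -0.5, 0.248] pointing down, gripper open.
Joint ranges: [-3.03, 3.03], [-0.79, 2.21], [0.23, 2.52], [-1.04, 4.18], [0, 3.07], [-2.55, 2.55]. Speed limits (rad/s): [2.22, 2.22, 2.57, 3.14, 3.14, 3.14].

### API

Orientations are given as a 3x3 rotation matrix whose columns are the frame's x, y, z axes.
In Python, from station import bot gives the robot as it stands.
- The arm moves only by the tool apply_moves, never from a script. Its argument "series" is a list of rows, each an object with "fingers": the closure, from -1 (fully open) to 1 (shut); "dp": the shift along the tool's x, y, z in m, a list of three; "turn": the turn, a rotation vector about the tool's x, y, z in degrees, a list of three. A call has exactly 5 rows; each row shifts and turns the commanded pose from where the row before left it, along the tool's axes as they then stand; what a row does not reach is not made up. A row lasts 1/8 s, in which the tool goes at most 62.5 mm and 10.7 degrees, less where a joint would pass 70% of its speed; a pose out of reach is approached as far as the arm can. A call is refused whole if a number of a shift passes 0.0625 or a number of a turn 10.7, either way. A call with a gripper value outside its range is refused whole. The fingers move at their own pace and stop on an object; the grip force is fixed at half the most. Time passes only in rows, so rows that do not move let the fingers close, or fill a call up. It gives the time, the measured TCP pose, the force and the opening at its end, in the units of the state.
- bot.get_obs(): the state, without advancing time (a new reading comes with each control period).
- bot.get_image(name): name is "scene" or "top" or "wrist"; returns the picture (384x512x3 uint8, blue, green, red); there is no depth.
- bot.get_calibration(name): a dict with "K" (3x3 intrinsics, pixels), "k1" (the pictures are not rectified: a ray, as slopes to the right and down, at radius r is drawn at 1 + k1 r^2 times it, then the intrinsics apply), "R" (3x3) and "t" (3): a world point X has camera coordinates R X + t; the wrist camera has in their place "T_tool_cam" (4x4, takes a point from camera to tool coordinates, whose origin is the TCP and whose axes are the flange's). Camera axes: x right, y down, z forward; pixel columns grow to the right and rows downward; lengths in m; the calibration is good to about 2 mm. A picture is of the moment at which its call begins: read the wrist's pose just before it. get_calibration takes no time and is no camera call.
- bot.hand_in(): hands the job in, once; it reports no verdict.
Trained networks look in the newest picture that a camera, given by its name, has taken for a name from the list of things; names that differ only in an ending like _2 or _b are one class to them, and where a whole thing is asked for, a point or a joint stands for the part that bears it (a point fixed in the world has none). Each returns a list of dicts, best first, with "conf" (0 to 1); they miss things now and then, are a little off and sometimes report something else, mostly with a low value. They report only what shows in the picture. A call takes as long as a camera call.
- bot.outline_of(camera, thing): "mask" (384x512 bool, what is visible of it).
- bot.landmark_of(camera, thing): "point" ([x, y, z] in m, in world coordinates, good to about 4 mm: a listed point, or the origin of a listed thing).
The state is a dict: "time_s": time; "joint_pos": joint angles; "dq": joint speeds; "tau": joint torques, N m; "ee_pos": TCP position; "eef_rot": TCP orientation; "wrist_force": force on the tool from outside, world axes, zero at the start; "torque": the same for the moment, N m; "opening": finger opening in m.
Only numpy, scipy, OpenCV 4.12 (cv2) and the standard library are available. Lean on these libraries where they do the work, as an engineer would, in place of code of your own. Each camera call takes 0.05 s, during which the arm holds its last target. There are 200 camera calls.

## Working session

There is one attempt and no reset: what is moved stays moved. The work goes in short steps, Python scripts to look and compute and a tool call to move; the robot and the scene stay as the last step left them, time stands still between calls to the robot, and variables do not carry over. Pictures are saved under pics/ and viewed, about 8 in all and at most 12, crops included, and the job is handed in when it is done.

Besides the shell and the picture viewer there is one more tool, called after "Call:" as name(argument=value, ...) on one line, values as JSON. apply_moves: Moves the arm, as the interface text tells. Its arguments: {"type":"object","properties":{"series":{"type":"array","items":{"type":"object","properties":{"fingers":{"type":"number"},"dp":{"type":"array","items":{"type":"number"}},"turn":{"type":"array","items":{"type":"number"}}}}}},"required":["series"]}

```bash
ls; mkdir -p pics; python3 - <<'E'
from station import bot
import cv2,numpy as np
o=bot.get_obs(); print(o); print(bot.tips_ahead)
a=bot.get_image("scene"); b=bot.get_image("top")
cv2.imwrite("pics/s1.png",a);cv2.imwrite("pics/t1.png",b)
for c in ("scene","top"):
  for n in ["cooler","hinge_mid","panel_mid","lip_edge","vial_a","solvent","wash","beaker","tipbox"]:
    r=bot.landmark_of(c,n); print(c,n,[(np.round(x["point"],3).tolist(),round(x["conf"],2)) for x in r])
print(bot.get_obs()["time_s"])
E
```

```text
pics
{'time_s': 0.0, 'joint_pos': array([-1.20859232e+00,  3.00490928e-01,  1.52158644e+00,  4.17908246e-06,
        1.32068591e+00, -6.65976167e-02]), 'dq': array([ 0.00028146, -0.00025277,  0.0004248 , -0.00111321,  0.00029545,
        0.00073534]), 'tau': array([ 4.01860389e-04, -5.43504417e+01, -3.61787081e+01,  6.40669487e-05,
        4.04471008e-03,  1.72845921e-05]), 'ee_pos': array([ 0.2286038 , -0.50000731,  0.24770816]), 'eef_rot': array([[ 9.09465114e-01,  4.15780035e-01, -4.11008639e-04],
       [ 4.15780230e-01, -9.09464457e-01,  1.09610815e-03],
       [ 8.19421367e-05, -1.16776139e-03, -9.99999315e-01]]), 'wrist_force': array([-0.8225678 , -0.22317139, -1.60274979]), 'torque': array([ 0.01128901, -0.01826614,  0.02915297]), 'opening': 0.08545822738711602}
0.017
scene cooler [([0.573, -0.028, 0.0], 0.82)]
scene hinge_mid [([0.641, -0.023, 0.089], 0.96)]
scene panel_mid [([0.655, -0.019, 0.154], 0.92)]
scene lip_edge [([0.675, -0.019, 0.25], 0.89)]
scene vial_a [([0.548, -0.169, -0.005], 0.63), ([0.453, 0.099, -0.003], 0.58)]
scene solvent [([0.573, -0.391, -0.001], 0.87)]
scene wash [([0.43, 0.387, 0.003], 0.65)]
scene beaker [([0.551, -0.165, -0.001], 0.62), ([0.576, 0.382, 0.0], 0.61)]
scene tipbox [([0.421, -0.352, -0.002], 0.94)]
top cooler [([0.569, -0.029, 0.002], 0.66)]
top hinge_mid [([0.635, -0.022, 0.086], 0.92)]
top panel_mid [([0.659, -0.022, 0.153], 0.95)]
top lip_edge [([0.674, -0.018, 0.247], 0.78), ([0.432, 0.388, 0.001], 0.63)]
top vial_a [([0.545, -0.165, -0.003], 0.67), ([0.428, 0.39, 0.0], 0.66), ([0.449, 0.1, 0.002], 0.42)]
top solvent [([0.572, -0.392, 0.001], 0.74)]
top wash [([0.432, 0.388, -0.002], 0.69), ([0.546, -0.166, -0.003], 0.28)]
top beaker [([0.574, 0.384, 0.005], 0.92)]
top tipbox [([0.418, -0.354, -0.001], 0.86), ([0.574, -0.391, 0.002], 0.44)]
1.0
```

View pics/s1.png

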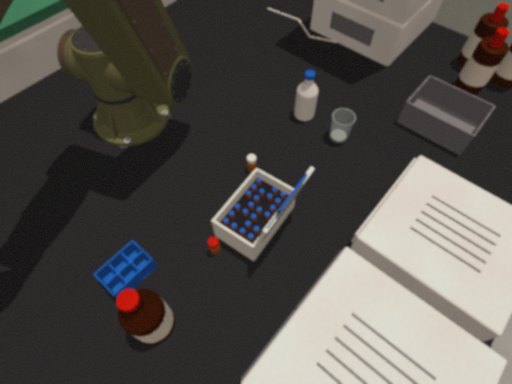

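View pics/t1.png

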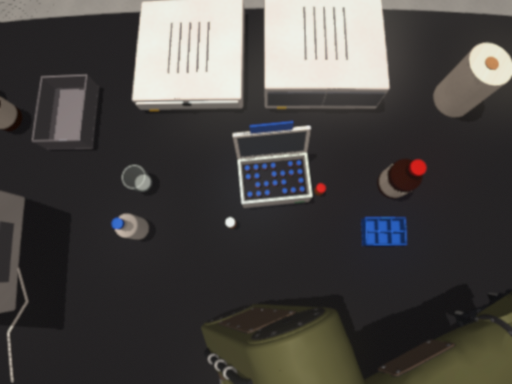

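```bash
python3 - <<'E'
from station import bot
import cv2,numpy as np
for c in("scene","top"):
  k=bot.get_calibration(c); print(c,k['K'].tolist(),k['k1'],(-k['R'].T@k['t']).round(3))
  for n in ["lid","cooler"]:
    r=bot.outline_of(c,n)
    for x in r[:1]:
      print(n,x['conf'],x['mask'].sum()); cs,_=cv2.findContours(x['mask'].astype('uint8'),0,2); m=max(cs,key=cv2.contourArea)
      print(cv2.approxPolyDP(m,2.5,True)[:,0].tolist())
E
```

```text
scene [[355.2243329283307, 0.0, 258.12440507373924], [0.0, 355.2243329283307, 194.56498642011144], [0.0, 0.0, 1.0]] 0.020283988558053138 [ 0.88  -0.372  0.89 ]
lid 0.96 417
[[311, 168], [269, 222], [258, 243], [296, 195]]
cooler 0.63 4667
[[312, 168], [294, 188], [256, 168], [212, 219], [215, 235], [255, 259], [292, 209], [294, 199]]
top [[377.0169495411373, 0.0, 257.53954363946826], [0.0, 377.0169495411373, 190.2143292341914], [0.0, 0.0, 1.0]] -0.10458280968832113 [ 0.344 -0.009  1.144]
lid 0.95 2266
[[309, 127], [296, 127], [291, 121], [251, 125], [248, 131], [233, 134], [237, 157], [304, 152]]
cooler 0.62 1411
[[425, 163], [420, 159], [396, 160], [380, 174], [377, 181], [379, 191], [390, 197], [414, 189], [421, 182]]
```

The lid leans back (top picture: lip at 251–291,123; cooler rim at rows 152–206). The landmarks agree: hinge at about (0.638, -0.022, 0.09), yaw about 4.7°, lid angle about 1.75. Next I'll write a helper that turns target poses in the cooler frame into move rows.

```bash
cat > h.py <<'E'
from station import bot
import numpy as np, json
from scipy.spatial.transform import Rotation as Ro, Slerp
PSI=0.082; H=np.array([0.638,-0.0225,0.0])
C=Ro.from_euler('z',PSI).as_matrix()
def pose(a,b,z,th):
    "TCP a behind hinge, b left, z up; tool leaning so the tips point forward by th deg"
    t=np.radians(th); zz=C@[np.sin(t),0,-np.cos(t)]; x=C@[0,1,0]
    return H+C@[a,b,0]+[0,0,z], np.c_[x,np.cross(zz,x),zz]
def show():
    o=bot.get_obs(); p=C.T@(o['ee_pos']-H); R=C.T@o['eef_rot']
    print('t',round(o['time_s'],3),'abz',p.round(4),'tilt',np.degrees(np.arctan2(R[0,2],-R[2,2])).round(2),'yaw',np.degrees(np.arctan2(-R[0,0],R[1,0])).round(1)
      ,'F',(C.T@o['wrist_force']).round(2),'q',o['joint_pos'].round(3).tolist(),'open',round(o['opening'],3))
    open('log.txt','a').write(json.dumps([o['joint_pos'].tolist(),o['ee_pos'].tolist(),o['eef_rot'].tolist()])+'\n')
    return o['ee_pos'],o['eef_rot']
def rows(start,ways,f=1):
    "ways: list of (n, pose); prints rows in tool axes"
    p,R=start; out=[]
    for n,(p2,R2) in ways:
        s=Slerp([0,1],Ro.from_matrix([R,R2])); p0=p
        Rl=R
        for i in range(n):
            pn=p0+(p2-p0)*(i+1)/n; Rn=s((i+1)/n).as_matrix()
            d=Rl.T@(pn-p); t=np.degrees(Ro.from_matrix(Rl.T@Rn).as_rotvec())
            out.append({"fingers":f,"dp":(d.round(4)+0).tolist(),"turn":(t.round(1)+0).tolist()})
            p,Rl=pn,Rn
        R=R2
    for k in range(0,len(out),5): print(json.dumps(out[k:k+5]).replace(' ',''))
E
python3 - <<'E'
from h import *
s=show()
rows(s,[(15,pose(0.08,0,0.35,0))])
E
```

```text
t 1.2 abz [-0.4471 -0.4426  0.2483] tilt -0.0 yaw -70.1 F [0.12 0.35 0.19] q [-1.209, 0.3, 1.521, -0.0, 1.321, -0.067] open 0.086
[{"fingers":1,"dp":[0.0431,-0.0158,-0.0068],"turn":[0.0,0.0,-4.7]},{"fingers":1,"dp":[0.0442,-0.0122,-0.0068],"turn":[0.0,0.0,-4.7]},{"fingers":1,"dp":[0.0451,-0.0086,-0.0068],"turn":[0.0,0.0,-4.7]},{"fingers":1,"dp":[0.0456,-0.0049,-0.0068],"turn":[0.0,0.0,-4.7]},{"fingers":1,"dp":[0.0459,-0.0012,-0.0068],"turn":[0.0,0.0,-4.7]}]
[{"fingers":1,"dp":[0.0458,0.0026,-0.0068],"turn":[0.0,0.0,-4.7]},{"fingers":1,"dp":[0.0454,0.0063,-0.0068],"turn":[0.0,0.0,-4.7]},{"fingers":1,"dp":[0.0448,0.01,-0.0068],"turn":[0.0,0.0,-4.7]},{"fingers":1,"dp":[0.0438,0.0136,-0.0068],"turn":[0.0,0.0,-4.7]},{"fingers":1,"dp":[0.0426,0.0171,-0.0068],"turn":[0.0,0.0,-4.7]}]
[{"fingers":1,"dp":[0.041,0.0205,-0.0068],"turn":[0.0,0.0,-4.7]},{"fingers":1,"dp":[0.0392,0.0238,-0.0068],"turn":[0.0,0.0,-4.7]},{"fingers":1,"dp":[0.0371,0.0269,-0.0068],"turn":[0.0,0.0,-4.7]},{"fingers":1,"dp":[0.0348,0.0299,-0.0068],"turn":[0.0,0.0,-4.7]},{"fingers":1,"dp":[0.0323,0.0326,-0.0068],"turn":[0.0,0.0,-4.7]}]
```

```bash
python3 - <<'E'
from h import *
s=show()
rows(s,[(10,pose(-0.24,0,0.30,20)),(5,pose(-0.21,0,0.15,45))])
E
```

```text
t 1.2 abz [-0.4471 -0.4426  0.2483] tilt -0.0 yaw -70.1 F [0.12 0.35 0.19] q [-1.209, 0.3, 1.521, -0.0, 1.321, -0.067] open 0.086
[{"fingers":1,"dp":[0.0345,-0.0346,-0.0052],"turn":[-1.7,1.2,-6.9]},{"fingers":1,"dp":[0.0385,-0.03,-0.0054],"turn":[-1.7,1.2,-6.9]},{"fingers":1,"dp":[0.042,-0.0249,-0.0054],"turn":[-1.7,1.2,-6.9]},{"fingers":1,"dp":[0.0448,-0.0195,-0.0051],"turn":[-1.7,1.2,-6.9]},{"fingers":1,"dp":[0.0469,-0.0138,-0.0046],"turn":[-1.7,1.2,-6.9]}]
[{"fingers":1,"dp":[0.0483,-0.0079,-0.0039],"turn":[-1.7,1.2,-6.9]},{"fingers":1,"dp":[0.049,-0.0019,-0.003],"turn":[-1.7,1.2,-6.9]},{"fingers":1,"dp":[0.0489,0.0041,-0.002],"turn":[-1.7,1.2,-6.9]},{"fingers":1,"dp":[0.0481,0.01,-0.0007],"turn":[-1.7,1.2,-6.9]},{"fingers":1,"dp":[0.0465,0.0158,0.0007],"turn":[-1.7,1.2,-6.9]}]
[{"fingers":1,"dp":[0.0,-0.0046,0.0302],"turn":[-5.0,0.0,0.0]},{"fingers":1,"dp":[0.0,-0.0072,0.0297],"turn":[-5.0,0.0,0.0]},{"fingers":1,"dp":[0.0,-0.0098,0.029],"turn":[-5.0,0.0,0.0]},{"fingers":1,"dp":[0.0,-0.0123,0.028],"turn":[-5.0,0.0,0.0]},{"fingers":1,"dp":[0.0,-0.0147,0.0268],"turn":[-5.0,0.0,0.0]}]
```

Call:
apply_moves(series=[{"fingers": 1, "dp": [0.0345, -0.0346, -0.0052], "turn": [-1.7, 1.2, -6.9]}, {"fingers": 1, "dp": [0.0385, -0.03, -0.0054], "turn": [-1.7, 1.2, -6.9]}, {"fingers": 1, "dp": [0.042, -0.0249, -0.0054], "turn": [-1.7, 1.2, -6.9]}, {"fingers": 1, "dp": [0.0448, -0.0195, -0.0051], "turn": [-1.7, 1.2, -6.9]}, {"fingers": 1, "dp": [0.0469, -0.0138, -0.0046], "turn": [-1.7, 1.2, -6.9]}])

```text
time_s: 1.82
ee_pos: [0.3144, -0.2699, 0.2746]
eef_rot: [[0.505, 0.845, 0.175], [0.862, -0.506, -0.04], [0.055, 0.171, -0.984]]
wrist_force: [-0.2, 0.1, -0.3]
opening: -0.0005
```

Call:
apply_moves(series=[{"fingers": 1, "dp": [0.0483, -0.0079, -0.0039], "turn": [-1.7, 1.2, -6.9]}, {"fingers": 1, "dp": [0.049, -0.0019, -0.003], "turn": [-1.7, 1.2, -6.9]}, {"fingers": 1, "dp": [0.0489, 0.0041, -0.002], "turn": [-1.7, 1.2, -6.9]}, {"fingers": 1, "dp": [0.0481, 0.01, -0.0007], "turn": [-1.7, 1.2, -6.9]}, {"fingers": 1, "dp": [0.0465, 0.0158, 0.0007], "turn": [-1.7, 1.2, -6.9]}])

```text
time_s: 2.45
ee_pos: [0.4006, -0.0413, 0.3005]
eef_rot: [[-0.079, 0.939, 0.335], [0.997, 0.074, 0.028], [0.001, 0.337, -0.942]]
wrist_force: [1.0, -0.1, -0.4]
opening: 0.0001
```

```bash
python3 - <<'E'
from h import *
s=show()
rows(s,[(5,pose(-0.21,0,0.15,45))])
E
```

```text
t 2.45 abz [-0.2381  0.0007  0.3005] tilt 19.67 yaw -0.2 F [ 1.02 -0.23 -0.42] q [-0.258, -0.258, 2.0, 0.128, 1.079, -0.379] open 0.0
[{"fingers":1,"dp":[-0.0002,-0.0048,0.0302],"turn":[-5.1,0.0,0.0]},{"fingers":1,"dp":[-0.0002,-0.0075,0.0297],"turn":[-5.1,0.0,0.0]},{"fingers":1,"dp":[-0.0002,-0.0101,0.0289],"turn":[-5.1,0.0,0.0]},{"fingers":1,"dp":[-0.0001,-0.0126,0.0279],"turn":[-5.1,0.0,0.0]},{"fingers":1,"dp":[-0.0001,-0.015,0.0267],"turn":[-5.1,0.0,0.0]}]
```

Call:
apply_moves(series=[{"fingers": 1, "dp": [0, -0.0048, 0.0302], "turn": [-5.1, 0.0, 0.0]}, {"fingers": 1, "dp": [0, -0.0075, 0.0297], "turn": [-5.1, 0.0, 0.0]}, {"fingers": 1, "dp": [0, -0.0101, 0.0289], "turn": [-5.1, 0.0, 0.0]}, {"fingers": 1, "dp": [0, -0.0126, 0.0279], "turn": [-5.1, 0.0, 0.0]}, {"fingers": 1, "dp": [0, -0.015, 0.0267], "turn": [-5.1, 0.0, 0.0]}])

```text
time_s: 3.08
ee_pos: [0.4265, -0.036, 0.167]
eef_rot: [[-0.092, 0.734, 0.673], [0.996, 0.057, 0.074], [0.016, 0.677, -0.736]]
wrist_force: [1.0, 0.1, -0.1]
opening: -0.0004
```

```bash
python3 - <<'E'
from h import *
s=show()
rows(s,[(5,pose(-0.175,0,0.075,45))])
E
```

```text
t 3.075 abz [-0.2118  0.0038  0.167 ] tilt 42.59 yaw 0.6 F [ 1.    0.02 -0.07] q [-0.323, -0.122, 2.356, 0.951, 0.355, -1.224] open -0.0
[{"fingers":1,"dp":[-0.0011,-0.007,0.0185],"turn":[-0.5,-0.2,0.0]},{"fingers":1,"dp":[-0.0011,-0.0072,0.0185],"turn":[-0.5,-0.2,0.0]},{"fingers":1,"dp":[-0.001,-0.0073,0.0184],"turn":[-0.5,-0.2,0.0]},{"fingers":1,"dp":[-0.0009,-0.0075,0.0183],"turn":[-0.5,-0.2,0.0]},{"fingers":1,"dp":[-0.0008,-0.0076,0.0183],"turn":[-0.5,-0.2,0.0]}]
```

```bash
python3 - <<'E'
from h import *
s=show()
rows(s,[(5,pose(-0.185,0,0.076,32))])
E
```

```text
t 3.075 abz [-0.2118  0.0038  0.167 ] tilt 42.59 yaw 0.6 F [ 1.    0.02 -0.07] q [-0.323, -0.122, 2.356, 0.951, 0.355, -1.224] open -0.0
[{"fingers":1,"dp":[-0.0011,-0.0084,0.017],"turn":[2.1,-0.2,0.0]},{"fingers":1,"dp":[-0.001,-0.0077,0.0173],"turn":[2.1,-0.2,0.0]},{"fingers":1,"dp":[-0.001,-0.0071,0.0176],"turn":[2.1,-0.2,0.0]},{"fingers":1,"dp":[-0.0009,-0.0064,0.0179],"turn":[2.1,-0.2,0.0]},{"fingers":1,"dp":[-0.0008,-0.0058,0.0181],"turn":[2.1,-0.2,0.0]}]
```

Call:
apply_moves(series=[{"fingers": 1, "dp": [-0.0011, -0.0084, 0.017], "turn": [2.1, -0.2, 0.0]}, {"fingers": 1, "dp": [-0.001, -0.0077, 0.0173], "turn": [2.1, -0.2, 0.0]}, {"fingers": 1, "dp": [-0.001, -0.0071, 0.0176], "turn": [2.1, -0.2, 0.0]}, {"fingers": 1, "dp": [-0.0009, -0.0064, 0.0179], "turn": [2.1, -0.2, 0.0]}, {"fingers": 1, "dp": [-0.0008, -0.0058, 0.0181], "turn": [2.1, -0.2, 0.0]}])

```text
time_s: 3.7
ee_pos: [0.4547, -0.0374, 0.077]
eef_rot: [[-0.082, 0.845, 0.529], [0.997, 0.069, 0.045], [0.002, 0.531, -0.847]]
wrist_force: [-0.2, 0.4, -0.2]
opening: 0.0
```

```bash
python3 - <<'E'
from h import *
import cv2
s=show()
cv2.imwrite('pics/w1.png',bot.get_image('scene')[120:290,170:380].repeat(3,0).repeat(3,1))
for n in ["hinge_mid","panel_mid","lip_edge"]:
    r=bot.landmark_of("scene",n); print(n,[((C.T@(np.array(x["point"])-H)).round(3).tolist(),round(x["conf"],2)) for x in r])
# behind pose
s=show()
rows(s,[(3,pose(-0.25,0,0.18,32)),(7,pose(-0.07,0,0.35,5)),(5,pose(0.085,0,0.34,0)),(5,pose(0.085,0,0.255,0))])
E
```

```text
t 3.7 abz [-0.1839  0.0002  0.077 ] tilt 32.06 yaw 0.0 F [-0.17  0.46 -0.16] q [-0.25, 0.185, 2.255, 0.816, 0.242, -1.085] open 0.0
hinge_mid [([0.003, -0.002, 0.09], 0.64)]
panel_mid [([0.016, 0.001, 0.152], 0.75)]
lip_edge [([0.038, 0.0, 0.253], 0.93), ([0.017, 0.004, 0.152], 0.62)]
t 3.9 abz [-0.1843  0.0003  0.0776] tilt 32.12 yaw 0.0 F [-0.15 -0.17  0.31] q [-0.251, 0.182, 2.256, 0.818, 0.243, -1.087] open 0.0
[{"fingers":1,"dp":[0.0,-0.0004,-0.0406],"turn":[0.0,0.0,0.0]},{"fingers":1,"dp":[0.0,-0.0004,-0.0406],"turn":[0.0,0.0,0.0]},{"fingers":1,"dp":[-0.0001,-0.0005,-0.0406],"turn":[0.0,0.0,0.0]},{"fingers":1,"dp":[0.0,0.0347,-0.007],"turn":[3.9,0.0,0.0]},{"fingers":1,"dp":[0.0,0.0341,-0.0093],"turn":[3.9,0.0,0.0]}]
[{"fingers":1,"dp":[0.0,0.0334,-0.0116],"turn":[3.9,0.0,0.0]},{"fingers":1,"dp":[0.0,0.0326,-0.0138],"turn":[3.9,0.0,0.0]},{"fingers":1,"dp":[0.0,0.0316,-0.0159],"turn":[3.9,0.0,0.0]},{"fingers":1,"dp":[0.0,0.0304,-0.018],"turn":[3.9,0.0,0.0]},{"fingers":1,"dp":[0.0,0.0291,-0.02],"turn":[3.9,0.0,0.0]}]
[{"fingers":1,"dp":[0.0,0.0307,0.0047],"turn":[1.0,0.0,0.0]},{"fingers":1,"dp":[0.0,0.0308,0.0042],"turn":[1.0,0.0,0.0]},{"fingers":1,"dp":[0.0,0.0309,0.0036],"turn":[1.0,0.0,0.0]},{"fingers":1,"dp":[0.0,0.0309,0.0031],"turn":[1.0,0.0,0.0]},{"fingers":1,"dp":[0.0,0.031,0.0025],"turn":[1.0,0.0,0.0]}]
[{"fingers":1,"dp":[0.0,0.0,0.017],"turn":[0.0,0.0,0.0]},{"fingers":1,"dp":[0.0,0.0,0.017],"turn":[0.0,0.0,0.0]},{"fingers":1,"dp":[0.0,0.0,0.017],"turn":[0.0,0.0,0.0]},{"fingers":1,"dp":[0.0,0.0,0.017],"turn":[0.0,0.0,0.0]},{"fingers":1,"dp":[0.0,0.0,0.017],"turn":[0.0,0.0,0.0]}]
```

View pics/w1.png

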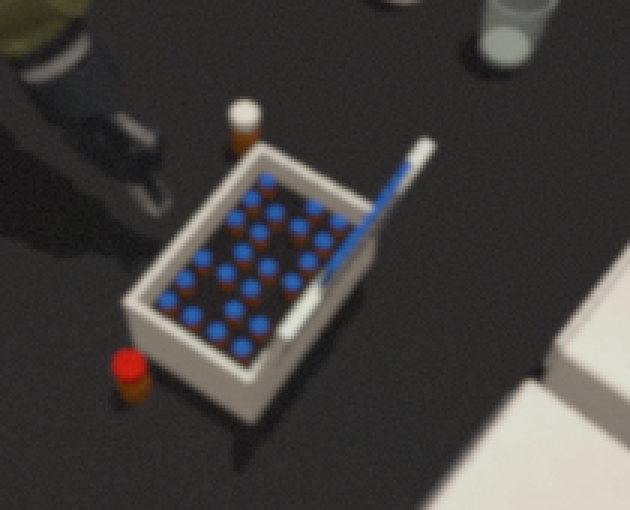

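Finger tip shows at crop (160,205), just in front of the front wall, so the catching pose at 32° is reachable. Lid still open at about 1.78. Now over the top to behind the lip.

Call:
apply_moves(series=[{"fingers": 1, "dp": [0, -0.0004, -0.0406], "turn": [0, 0, 0]}, {"fingers": 1, "dp": [0, -0.0004, -0.0406], "turn": [0, 0, 0]}, {"fingers": 1, "dp": [0, -0.0005, -0.0406], "turn": [0, 0, 0]}, {"fingers": 1, "dp": [0, 0.01, -0.042], "turn": [3.9, 0, 0]}, {"fingers": 1, "dp": [0, 0.02, -0.035], "turn": [3.9, 0, 0]}])

```text
time_s: 4.53
ee_pos: [0.3746, -0.0444, 0.2635]
eef_rot: [[-0.081, 0.908, 0.411], [0.997, 0.073, 0.034], [0.001, 0.412, -0.911]]
wrist_force: [1.0, 0.3, -1.9]
opening: 0.0003
```

```bash
python3 - <<'E'
from h import *
s=show()
rows(s,[(5,pose(-0.09,0,0.35,5)),(5,pose(0.085,0,0.34,0)),(5,pose(0.085,0,0.25,0))])
E
```

```text
t 4.525 abz [-2.643e-01 -2.000e-04  2.635e-01] tilt 24.33 yaw -0.1 F [ 0.98  0.22 -1.95] q [-0.312, -0.336, 2.157, 0.198, 0.934, -0.479] open 0.0
[{"fingers":1,"dp":[0.0001,0.0389,-0.0014],"turn":[3.9,0.0,0.0]},{"fingers":1,"dp":[0.0001,0.0387,-0.004],"turn":[3.9,0.0,0.0]},{"fingers":1,"dp":[0.0001,0.0383,-0.0066],"turn":[3.9,0.0,0.0]},{"fingers":1,"dp":[0.0001,0.0378,-0.0092],"turn":[3.9,0.0,0.0]},{"fingers":1,"dp":[0.0001,0.0371,-0.0117],"turn":[3.9,0.0,0.0]}]
[{"fingers":1,"dp":[0.0,0.0347,0.005],"turn":[1.0,0.0,0.0]},{"fingers":1,"dp":[0.0,0.0348,0.0044],"turn":[1.0,0.0,0.0]},{"fingers":1,"dp":[0.0,0.0348,0.0038],"turn":[1.0,0.0,0.0]},{"fingers":1,"dp":[0.0,0.0349,0.0032],"turn":[1.0,0.0,0.0]},{"fingers":1,"dp":[0.0,0.035,0.0026],"turn":[1.0,0.0,0.0]}]
[{"fingers":1,"dp":[0.0,0.0,0.018],"turn":[0.0,0.0,0.0]},{"fingers":1,"dp":[0.0,0.0,0.018],"turn":[0.0,0.0,0.0]},{"fingers":1,"dp":[0.0,0.0,0.018],"turn":[0.0,0.0,0.0]},{"fingers":1,"dp":[0.0,0.0,0.018],"turn":[0.0,0.0,0.0]},{"fingers":1,"dp":[0.0,0.0,0.018],"turn":[0.0,0.0,0.0]}]
```

Call:
apply_moves(series=[{"fingers": 1, "dp": [0, 0.0389, -0.0014], "turn": [3.9, 0, 0]}, {"fingers": 1, "dp": [0, 0.0387, -0.004], "turn": [3.9, 0, 0]}, {"fingers": 1, "dp": [0, 0.0383, -0.0066], "turn": [3.9, 0, 0]}, {"fingers": 1, "dp": [0, 0.0378, -0.0092], "turn": [3.9, 0, 0]}, {"fingers": 1, "dp": [0, 0.0371, -0.0117], "turn": [3.9, 0, 0]}])

```text
time_s: 5.15
ee_pos: [0.5504, -0.0298, 0.3489]
eef_rot: [[-0.083, 0.993, 0.083], [0.997, 0.082, 0.009], [0.003, 0.083, -0.997]]
wrist_force: [-0.7, -0.5, -0.1]
opening: 0.0003
```

Call:
apply_moves(series=[{"fingers": 1, "dp": [0, 0.0347, 0.005], "turn": [1, 0, 0]}, {"fingers": 1, "dp": [0, 0.0348, 0.0044], "turn": [1, 0, 0]}, {"fingers": 1, "dp": [0, 0.0348, 0.0038], "turn": [1, 0, 0]}, {"fingers": 1, "dp": [0, 0.0349, 0.0032], "turn": [1, 0, 0]}, {"fingers": 1, "dp": [0, 0.035, 0.0026], "turn": [1, 0, 0]}])

```text
time_s: 5.78
ee_pos: [0.7247, -0.0156, 0.3381]
eef_rot: [[-0.083, 0.997, -0.003], [0.997, 0.083, 0.003], [0.003, -0.003, -1.0]]
wrist_force: [-0.9, 0.1, 0.5]
opening: -0.0001
```

```bash
python3 - <<'E'
from h import *
s=show()
rows(s,[(5,pose(0.085,0,0.25,0))])
E
```

```text
t 5.775 abz [ 8.700e-02 -2.000e-04  3.381e-01] tilt -0.14 yaw 0.1 F [-0.86  0.17  0.54] q [-0.073, 0.708, 0.722, 0.003, 1.715, -0.156] open -0.0
[{"fingers":1,"dp":[0.0,-0.0004,0.0176],"turn":[0.0,0.0,0.0]},{"fingers":1,"dp":[0.0,-0.0004,0.0176],"turn":[0.0,0.0,0.0]},{"fingers":1,"dp":[0.0,-0.0004,0.0176],"turn":[0.0,0.0,0.0]},{"fingers":1,"dp":[0.0,-0.0004,0.0176],"turn":[0.0,0.0,0.0]},{"fingers":1,"dp":[0.0,-0.0004,0.0176],"turn":[0.0,0.0,0.0]}]
```

Call:
apply_moves(series=[{"fingers": 1, "dp": [0, 0, 0.018], "turn": [0, 0, 0]}, {"fingers": 1, "dp": [0, 0, 0.018], "turn": [0, 0, 0]}, {"fingers": 1, "dp": [0, 0, 0.018], "turn": [0, 0, 0]}, {"fingers": 1, "dp": [0, 0, 0.018], "turn": [0, 0, 0]}, {"fingers": 1, "dp": [0, 0, 0.018], "turn": [0, 0, 0]}])

```text
time_s: 6.4
ee_pos: [0.7238, -0.0156, 0.2465]
eef_rot: [[-0.082, 0.997, -0.003], [0.997, 0.082, 0.002], [0.002, -0.003, -1.0]]
wrist_force: [-0.4, -0.2, 0.2]
opening: -0.0001
```

```bash
python3 - <<'E'
from h import *
import cv2
s=show()
cv2.imwrite('pics/w2.png',bot.get_image('scene')[100:260,200:400].repeat(3,0).repeat(3,1))
E
```

```text
t 6.4 abz [ 8.610e-02 -1.000e-04  2.465e-01] tilt -0.16 yaw 0.0 F [-0.39 -0.19  0.18] q [-0.073, 0.719, 0.909, 0.002, 1.517, -0.155] open -0.0
```

View pics/w2.png

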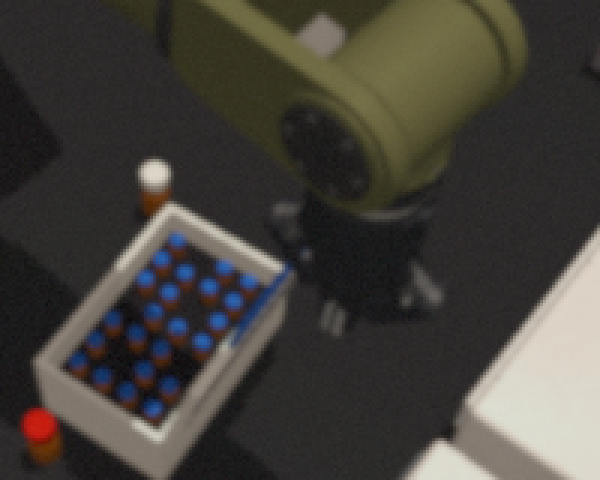

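Call:
apply_moves(series=[{"fingers": 1, "dp": [0, -0.007, 0], "turn": [0, 0, 0]}, {"fingers": 1, "dp": [0, -0.007, 0], "turn": [0, 0, 0]}, {"fingers": 1, "dp": [0, -0.007, 0], "turn": [0, 0, 0]}, {"fingers": 1, "dp": [0, -0.007, 0], "turn": [0, 0, 0]}, {"fingers": 1, "dp": [0, -0.006, 0], "turn": [0, 0, 0]}])

```text
time_s: 7.08
ee_pos: [0.6897, -0.0184, 0.2472]
eef_rot: [[-0.082, 0.997, -0.003], [0.997, 0.082, 0.002], [0.002, -0.003, -1.0]]
wrist_force: [1.1, -0.3, 0.6]
opening: -0.0005
```

Call:
apply_moves(series=[{"fingers": 1, "dp": [0, -0.005, 0], "turn": [0, 0, 0]}, {"fingers": 1, "dp": [0, -0.005, 0], "turn": [0, 0, 0]}, {"fingers": 1, "dp": [0, -0.005, 0], "turn": [0, 0, 0]}, {"fingers": 1, "dp": [0, -0.005, 0], "turn": [0, 0, 0]}, {"fingers": 1, "dp": [0, -0.005, 0], "turn": [0, 0, 0]}])

```text
time_s: 7.7
ee_pos: [0.6648, -0.0204, 0.247]
eef_rot: [[-0.082, 0.997, -0.004], [0.997, 0.082, 0.002], [0.002, -0.003, -1.0]]
wrist_force: [-0.1, -0.0, 0.8]
opening: -0.0004
```

```bash
cat >> h.py <<'E'
def lid():
    im=bot.get_image('scene'); bot.get_image('top')
    for c in('scene','top'):
        for n in("panel_mid","lip_edge"):
            for x in bot.landmark_of(c,n)[:1]:
                p=C.T@(np.array(x['point'])-H); print(c,n,p.round(3),round(x['conf'],2),'angle',np.arctan2(p[2]-.091,-p[0]).round(3))
    return im
E
python3 - <<'E'
from h import *
lid(); s=show()
E
```

```text
scene panel_mid [0.008 0.004 0.155] 0.63 angle 1.698
scene lip_edge [0.01  0.001 0.256] 0.9 angle 1.631
top panel_mid [-0.03   0.411  0.001] 0.53 angle -1.25
t 8.0 abz [ 2.730e-02 -1.000e-04  2.469e-01] tilt -0.2 yaw 0.0 F [-0.16  0.22  0.66] q [-0.086, 0.568, 1.145, 0.002, 1.432, -0.169] open 0.0
```

Call:
apply_moves(series=[{"fingers": 1, "dp": [0, -0.006, 0], "turn": [0, 0, 0]}, {"fingers": 1, "dp": [0, -0.006, 0], "turn": [0, 0, 0]}, {"fingers": 1, "dp": [0, -0.006, 0], "turn": [0, 0, 0]}, {"fingers": 1, "dp": [0, -0.006, 0], "turn": [0, 0, 0]}, {"fingers": 1, "dp": [0, -0.006, 0], "turn": [0, 0, 0]}])

```text
time_s: 8.62
ee_pos: [0.6348, -0.0229, 0.2472]
eef_rot: [[-0.082, 0.997, -0.004], [0.997, 0.082, 0.002], [0.002, -0.003, -1.0]]
wrist_force: [-0.0, 0.0, -0.8]
opening: 0.0004
```

```bash
python3 - <<'E'
from h import *
s=show()
rows(s,[(2,pose(-.016,0,.247,0)),(3,pose(-.016,0,.335,0)),(5,pose(-.20,0,.30,15)),(5,pose(-.13,0,.215,29))])
E
```

```text
t 8.625 abz [-3.200e-03 -1.000e-04  2.472e-01] tilt -0.19 yaw 0.0 F [ 0.    0.02 -0.77] q [-0.094, 0.496, 1.253, 0.002, 1.397, -0.177] open 0.0
[{"fingers":1,"dp":[0.0001,-0.0064,0.0001],"turn":[-0.1,-0.1,0.0]},{"fingers":1,"dp":[0.0001,-0.0064,0.0001],"turn":[-0.1,-0.1,0.0]},{"fingers":1,"dp":[0.0,0.0,-0.0293],"turn":[0.0,0.0,0.0]},{"fingers":1,"dp":[0.0,0.0,-0.0293],"turn":[0.0,0.0,0.0]},{"fingers":1,"dp":[0.0,0.0,-0.0293],"turn":[0.0,0.0,0.0]}]
[{"fingers":1,"dp":[0.0,-0.0368,0.007],"turn":[-3.0,0.0,0.0]},{"fingers":1,"dp":[0.0,-0.0371,0.0051],"turn":[-3.0,0.0,0.0]},{"fingers":1,"dp":[0.0,-0.0373,0.0031],"turn":[-3.0,0.0,0.0]},{"fingers":1,"dp":[0.0,-0.0374,0.0012],"turn":[-3.0,0.0,0.0]},{"fingers":1,"dp":[0.0,-0.0375,-0.0008],"turn":[-3.0,0.0,0.0]}]
[{"fingers":1,"dp":[0.0,0.0091,0.02],"turn":[-2.8,0.0,0.0]},{"fingers":1,"dp":[0.0,0.0081,0.0205],"turn":[-2.8,0.0,0.0]},{"fingers":1,"dp":[0.0,0.0071,0.0208],"turn":[-2.8,0.0,0.0]},{"fingers":1,"dp":[0.0,0.0061,0.0212],"turn":[-2.8,0.0,0.0]},{"fingers":1,"dp":[0.0,0.0051,0.0214],"turn":[-2.8,0.0,0.0]}]
```

Call:
apply_moves(series=[{"fingers": 1, "dp": [0, -0.0065, 0], "turn": [0, 0, 0]}, {"fingers": 1, "dp": [0, -0.0065, 0], "turn": [0, 0, 0]}, {"fingers": 1, "dp": [0, 0.002, -0.0293], "turn": [0, 0, 0]}, {"fingers": 1, "dp": [0, 0, -0.0293], "turn": [0, 0, 0]}, {"fingers": 1, "dp": [0, 0, -0.0293], "turn": [0, 0, 0]}])

```text
time_s: 9.25
ee_pos: [0.6243, -0.0239, 0.336]
eef_rot: [[-0.082, 0.997, -0.004], [0.997, 0.082, 0.002], [0.002, -0.004, -1.0]]
wrist_force: [-0.3, 0.6, -0.1]
opening: 0.0001
```

```bash
python3 - <<'E'
from h import *
s=show()
bot.get_image('top')
for x in bot.landmark_of('top','lip_edge'):
    p=C.T@(np.array(x['point'])-H); print(p.round(3),x['conf'],np.arctan2(p[2]-.091,-p[0]).round(3))
E
```

```text
t 9.25 abz [-1.38e-02 -3.00e-04  3.36e-01] tilt -0.21 yaw 0.0 F [-0.26  0.64 -0.1 ] q [-0.097, 0.431, 1.144, 0.002, 1.57, -0.18] open 0.0
```

Call:
apply_moves(series=[{"fingers": 1, "dp": [0, -0.0368, 0.007], "turn": [-3, 0, 0]}, {"fingers": 1, "dp": [0, -0.0371, 0.0051], "turn": [-3, 0, 0]}, {"fingers": 1, "dp": [0, -0.0373, 0.0031], "turn": [-3, 0, 0]}, {"fingers": 1, "dp": [0, -0.0374, 0.0012], "turn": [-3, 0, 0]}, {"fingers": 1, "dp": [0, -0.0375, -0.0008], "turn": [-3, 0, 0]}])

```text
time_s: 9.98
ee_pos: [0.4395, -0.0389, 0.2996]
eef_rot: [[-0.082, 0.963, 0.256], [0.997, 0.079, 0.023], [0.002, 0.257, -0.967]]
wrist_force: [0.6, -0.5, -0.1]
opening: 0.0
```

```bash
cat >> h.py <<'E'
def ang():
    bot.get_image('scene')
    for n in('lip_edge','panel_mid'):
        for x in bot.landmark_of('scene',n)[:2]:
            p=C.T@(np.array(x['point'])-H); print(n,p.round(3),round(x['conf'],2),'angle',np.arctan2(p[2]-.091,-p[0]).round(3))
def catch(a,gap=0.0):
    "pose whose outer finger face meets the lip's lower edge at lid angle a; gap: off it, along the face normal"
    th=min(32,90-np.degrees(a)-3); t=np.radians(th)
    e=np.array([-.165*np.cos(a)+.001*np.sin(a), .09+.165*np.sin(a)+.001*np.cos(a)])
    y=np.array([np.cos(t),np.sin(t)]); z=np.array([np.sin(t),-np.cos(t)])
    p=e-(.014+gap)*y+.006*z
    return pose(p[0],0,p[1],th)
E
python3 - <<'E'
from h import *
ang()
s=show()
rows(s,[(5,catch(1.0,.02))])
E
```

```text
lip_edge [-0.059  0.001  0.244] 0.73 angle 1.205
panel_mid [-0.018  0.004  0.152] 0.82 angle 1.292
t 10.125 abz [-1.990e-01 -2.000e-04  3.002e-01] tilt 14.82 yaw -0.0 F [0.47 1.03 0.1 ] q [-0.211, -0.118, 1.873, 0.083, 1.141, -0.317] open -0.0
[{"fingers":1,"dp":[0.0,0.0115,0.0223],"turn":[-3.0,0.0,0.0]},{"fingers":1,"dp":[0.0,0.0103,0.0228],"turn":[-3.0,0.0,0.0]},{"fingers":1,"dp":[0.0,0.0091,0.0233],"turn":[-3.0,0.0,0.0]},{"fingers":1,"dp":[0.0,0.0079,0.0238],"turn":[-3.0,0.0,0.0]},{"fingers":1,"dp":[0.0,0.0067,0.0242],"turn":[-3.0,0.0,0.0]}]
```

```bash
python3 - <<'E'
from h import *
s=show()
rows(s,[(5,catch(.82,.008))])
E
```

```text
t 10.125 abz [-1.990e-01 -2.000e-04  3.002e-01] tilt 14.82 yaw -0.0 F [0.47 1.03 0.1 ] q [-0.211, -0.118, 1.873, 0.083, 1.141, -0.317] open -0.0
[{"fingers":1,"dp":[0.0,0.0085,0.0241],"turn":[-3.4,0.0,0.0]},{"fingers":1,"dp":[0.0,0.007,0.0246],"turn":[-3.4,0.0,0.0]},{"fingers":1,"dp":[0.0,0.0055,0.0249],"turn":[-3.4,0.0,0.0]},{"fingers":1,"dp":[0.0,0.004,0.0252],"turn":[-3.4,0.0,0.0]},{"fingers":1,"dp":[0.0,0.0025,0.0254],"turn":[-3.4,0.0,0.0]}]
```

Call:
apply_moves(series=[{"fingers": 1, "dp": [0, 0.0085, 0.0241], "turn": [-3.4, 0, 0]}, {"fingers": 1, "dp": [0, 0.007, 0.0246], "turn": [-3.4, 0, 0]}, {"fingers": 1, "dp": [0, 0.0055, 0.0249], "turn": [-3.4, 0, 0]}, {"fingers": 1, "dp": [0, 0.004, 0.0252], "turn": [-3.4, 0, 0]}, {"fingers": 1, "dp": [0, 0.0025, 0.0254], "turn": [-3.4, 0, 0]}])

```text
time_s: 10.75
ee_pos: [0.5134, -0.0328, 0.1939]
eef_rot: [[-0.082, 0.846, 0.526], [0.997, 0.069, 0.045], [0.002, 0.528, -0.849]]
wrist_force: [0.2, 0.4, -0.1]
opening: -0.0001
```

```bash
python3 - <<'E'
from h import *
ang()
s=show()
for a in (.8,.7,.6): print(a); rows(s,[(5,catch(a))])
E
```

```text
lip_edge [-0.08   0.     0.236] 0.76 angle 1.066
panel_mid [-0.031  0.001  0.147] 0.64 angle 1.073
t 10.9 abz [-0.1261  0.0002  0.1937] tilt 31.59 yaw 0.0 F [-0.42  0.47 -0.06] q [-0.202, 0.06, 2.028, 0.295, 0.54, -0.497] open 0.0
0.8
[{"fingers":1,"dp":[0.0,0.0008,-0.0002],"turn":[-0.1,0.0,0.0]},{"fingers":1,"dp":[0.0,0.0008,-0.0002],"turn":[-0.1,0.0,0.0]},{"fingers":1,"dp":[0.0,0.0008,-0.0002],"turn":[-0.1,0.0,0.0]},{"fingers":1,"dp":[0.0,0.0008,-0.0002],"turn":[-0.1,0.0,0.0]},{"fingers":1,"dp":[0.0,0.0008,-0.0002],"turn":[-0.1,0.0,0.0]}]
0.7
[{"fingers":1,"dp":[0.0,-0.0023,0.0007],"turn":[-0.1,0.0,0.0]},{"fingers":1,"dp":[0.0,-0.0023,0.0007],"turn":[-0.1,0.0,0.0]},{"fingers":1,"dp":[0.0,-0.0023,0.0007],"turn":[-0.1,0.0,0.0]},{"fingers":1,"dp":[0.0,-0.0023,0.0007],"turn":[-0.1,0.0,0.0]},{"fingers":1,"dp":[0.0,-0.0024,0.0007],"turn":[-0.1,0.0,0.0]}]
0.6
[{"fingers":1,"dp":[0.0,-0.0054,0.0019],"turn":[-0.1,0.0,0.0]},{"fingers":1,"dp":[0.0,-0.0054,0.0019],"turn":[-0.1,0.0,0.0]},{"fingers":1,"dp":[0.0,-0.0054,0.0019],"turn":[-0.1,0.0,0.0]},{"fingers":1,"dp":[0.0,-0.0054,0.0018],"turn":[-0.1,0.0,0.0]},{"fingers":1,"dp":[0.0,-0.0054,0.0018],"turn":[-0.1,0.0,0.0]}]
```

Call:
apply_moves(series=[{"fingers": 1, "dp": [0, 0.003, 0], "turn": [0, 0, 0]}, {"fingers": 1, "dp": [0, 0.002, 0], "turn": [0, 0, 0]}, {"fingers": 1, "dp": [0, -0.0015, 0.0005], "turn": [0, 0, 0]}, {"fingers": 1, "dp": [0, -0.0025, 0.0008], "turn": [0, 0, 0]}, {"fingers": 1, "dp": [0, -0.003, 0.001], "turn": [0, 0, 0]}])

```text
time_s: 11.52
ee_pos: [0.5118, -0.0329, 0.1917]
eef_rot: [[-0.082, 0.847, 0.525], [0.997, 0.069, 0.045], [0.002, 0.527, -0.85]]
wrist_force: [-0.2, 0.3, -0.2]
opening: 0.0002
```

```bash
python3 - <<'E'
from h import *
ang()
s=show()
E
```

```text
lip_edge [-0.108 -0.003  0.214] 0.69 angle 0.848
panel_mid [-0.043 -0.     0.142] 0.81 angle 0.876
t 11.675 abz [-0.1266 -0.      0.1917] tilt 31.79 yaw 0.0 F [-0.45 -1.29  0.06] q [-0.203, 0.061, 2.034, 0.3, 0.531, -0.504] open -0.0
```

Call:
apply_moves(series=[{"fingers": 1, "dp": [0, -0.002, 0.0007], "turn": [0, 0, 0]}, {"fingers": 1, "dp": [0, -0.003, 0.001], "turn": [0, 0, 0]}, {"fingers": 1, "dp": [0, -0.003, 0.001], "turn": [0, 0, 0]}, {"fingers": 1, "dp": [0, -0.003, 0.001], "turn": [0, 0, 0]}, {"fingers": 1, "dp": [0, -0.003, 0.001], "turn": [0, 0, 0]}])

```text
time_s: 12.3
ee_pos: [0.5024, -0.0336, 0.1803]
eef_rot: [[-0.082, 0.847, 0.525], [0.997, 0.069, 0.045], [0.002, 0.527, -0.85]]
wrist_force: [-0.4, -0.6, -0.8]
opening: 0.0002
```

```bash
python3 - <<'E'
from h import *
ang()
s=show()
for a in (.6,.5):print(a);rows(s,[(5,catch(a))])
E
```

```text
lip_edge [-0.13  -0.001  0.199] 0.59 angle 0.695
panel_mid [-0.05   0.002  0.132] 0.56 angle 0.684
t 12.45 abz [-0.136   0.      0.1803] tilt 31.78 yaw 0.0 F [ 0.02 -0.06  0.34] q [-0.209, 0.059, 2.067, 0.324, 0.502, -0.535] open -0.0
0.6
[{"fingers":1,"dp":[0.0,-0.0023,0.0006],"turn":[0.0,0.0,0.0]},{"fingers":1,"dp":[0.0,-0.0023,0.0006],"turn":[0.0,0.0,0.0]},{"fingers":1,"dp":[0.0,-0.0023,0.0006],"turn":[0.0,0.0,0.0]},{"fingers":1,"dp":[0.0,-0.0023,0.0006],"turn":[0.0,0.0,0.0]},{"fingers":1,"dp":[0.0,-0.0023,0.0006],"turn":[0.0,0.0,0.0]}]
0.5
[{"fingers":1,"dp":[0.0,-0.0053,0.0021],"turn":[0.0,0.0,0.0]},{"fingers":1,"dp":[0.0,-0.0053,0.0021],"turn":[0.0,0.0,0.0]},{"fingers":1,"dp":[0.0,-0.0053,0.0021],"turn":[0.0,0.0,0.0]},{"fingers":1,"dp":[0.0,-0.0053,0.0021],"turn":[0.0,0.0,0.0]},{"fingers":1,"dp":[0.0,-0.0053,0.0021],"turn":[0.0,0.0,0.0]}]
```

Call:
apply_moves(series=[{"fingers": 1, "dp": [0, -0.002, 0.0006], "turn": [0, 0, 0]}, {"fingers": 1, "dp": [0, -0.001, 0], "turn": [0, 0, 0]}, {"fingers": 1, "dp": [0, 0, 0], "turn": [0, 0, 0]}, {"fingers": 1, "dp": [0, 0, 0], "turn": [0, 0, 0]}, {"fingers": 1, "dp": [0, 0, 0], "turn": [0, 0, 0]}])

```text
time_s: 13.08
ee_pos: [0.5004, -0.0338, 0.1784]
eef_rot: [[-0.082, 0.847, 0.525], [0.997, 0.069, 0.045], [0.002, 0.527, -0.85]]
wrist_force: [-0.6, 0.6, -0.3]
opening: 0.0004
```

```bash
python3 - <<'E'
from h import *
import cv2
ang()
s=show()
cv2.imwrite('pics/w3.png',bot.get_image('scene')[120:290,170:380].repeat(3,0).repeat(3,1))
ang();show()
E
```

```text
lip_edge [-0.129 -0.001  0.192] 0.91 angle 0.666
panel_mid [-0.05   0.002  0.133] 0.69 angle 0.707
t 13.225 abz [-0.1381  0.      0.1784] tilt 31.8 yaw 0.0 F [-0.72  0.62 -0.12] q [-0.211, 0.058, 2.074, 0.329, 0.497, -0.541] open -0.0
lip_edge [-0.027  0.41  -0.   ] 0.67 angle -1.284
lip_edge [-0.129  0.     0.197] 0.61 angle 0.685
panel_mid [-0.05   0.003  0.132] 0.74 angle 0.696
t 13.425 abz [-0.1381  0.      0.1784] tilt 31.8 yaw 0.0 F [-0.35 -0.51  0.26] q [-0.211, 0.057, 2.074, 0.329, 0.497, -0.541] open -0.0
```

View pics/w3.png

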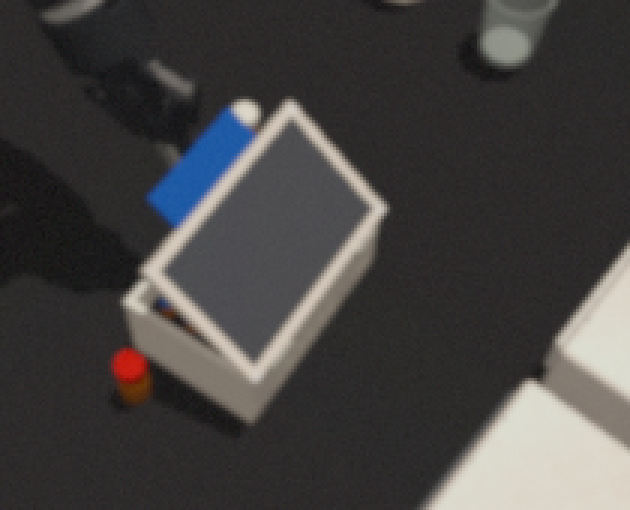

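The lid (blue lip at 200,165 in the crop) rests on the finger and holds steady at about 0.69 rad. Now I'll lower it along the arc.

```bash
python3 - <<'E'
from h import *
s=show()
rows(s,[(5,catch(a)) for a in (.55,.42,.29,.17)])
E
```

```text
t 13.425 abz [-0.1381  0.      0.1784] tilt 31.8 yaw 0.0 F [-0.35 -0.51  0.26] q [-0.211, 0.057, 2.074, 0.329, 0.497, -0.541] open -0.0
[{"fingers":1,"dp":[0.0,-0.0033,0.0012],"turn":[0.0,0.0,0.0]},{"fingers":1,"dp":[0.0,-0.0033,0.0012],"turn":[0.0,0.0,0.0]},{"fingers":1,"dp":[0.0,-0.0033,0.0012],"turn":[0.0,0.0,0.0]},{"fingers":1,"dp":[0.0,-0.0033,0.0012],"turn":[0.0,0.0,0.0]},{"fingers":1,"dp":[0.0,-0.0033,0.0012],"turn":[0.0,0.0,0.0]}]
[{"fingers":1,"dp":[0.0,-0.0037,0.0021],"turn":[0.0,0.0,0.0]},{"fingers":1,"dp":[0.0,-0.0037,0.0021],"turn":[0.0,0.0,0.0]},{"fingers":1,"dp":[0.0,-0.0037,0.0021],"turn":[0.0,0.0,0.0]},{"fingers":1,"dp":[0.0,-0.0037,0.0021],"turn":[0.0,0.0,0.0]},{"fingers":1,"dp":[0.0,-0.0037,0.0021],"turn":[0.0,0.0,0.0]}]
[{"fingers":1,"dp":[0.0,-0.0034,0.0026],"turn":[0.0,0.0,0.0]},{"fingers":1,"dp":[0.0,-0.0034,0.0026],"turn":[0.0,0.0,0.0]},{"fingers":1,"dp":[0.0,-0.0034,0.0026],"turn":[0.0,0.0,0.0]},{"fingers":1,"dp":[0.0,-0.0034,0.0026],"turn":[0.0,0.0,0.0]},{"fingers":1,"dp":[0.0,-0.0034,0.0026],"turn":[0.0,0.0,0.0]}]
[{"fingers":1,"dp":[0.0,-0.0028,0.0028],"turn":[0.0,0.0,0.0]},{"fingers":1,"dp":[0.0,-0.0028,0.0028],"turn":[0.0,0.0,0.0]},{"fingers":1,"dp":[0.0,-0.0028,0.0028],"turn":[0.0,0.0,0.0]},{"fingers":1,"dp":[0.0,-0.0028,0.0028],"turn":[0.0,0.0,0.0]},{"fingers":1,"dp":[0.0,-0.0028,0.0028],"turn":[0.0,0.0,0.0]}]
```

Call:
apply_moves(series=[{"fingers": 1, "dp": [0, -0.003, 0.001], "turn": [0, 0, 0]}, {"fingers": 1, "dp": [0, -0.0033, 0.0012], "turn": [0, 0, 0]}, {"fingers": 1, "dp": [0, -0.0033, 0.0012], "turn": [0, 0, 0]}, {"fingers": 1, "dp": [0, -0.0033, 0.0012], "turn": [0, 0, 0]}, {"fingers": 1, "dp": [0, -0.0033, 0.0012], "turn": [0, 0, 0]}])

```text
time_s: 14.05
ee_pos: [0.4895, -0.0347, 0.1647]
eef_rot: [[-0.082, 0.847, 0.525], [0.997, 0.069, 0.045], [0.002, 0.527, -0.85]]
wrist_force: [-0.4, -0.6, -0.4]
opening: 0.0001
```

Call:
apply_moves(series=[{"fingers": 1, "dp": [0, -0.0037, 0.0021], "turn": [0, 0, 0]}, {"fingers": 1, "dp": [0, -0.0037, 0.0021], "turn": [0, 0, 0]}, {"fingers": 1, "dp": [0, -0.0037, 0.0021], "turn": [0, 0, 0]}, {"fingers": 1, "dp": [0, -0.0037, 0.0021], "turn": [0, 0, 0]}, {"fingers": 1, "dp": [0, -0.0037, 0.0021], "turn": [0, 0, 0]}])

```text
time_s: 14.68
ee_pos: [0.4794, -0.0355, 0.146]
eef_rot: [[-0.082, 0.847, 0.525], [0.997, 0.069, 0.045], [0.002, 0.527, -0.85]]
wrist_force: [-0.2, -0.1, -0.9]
opening: 0.0
```

```bash
python3 - <<'E'
from h import *
ang()
s=show()
rows(s,[(5,catch(a)) for a in (.30,.19)])
E
```

```text
lip_edge [-0.149 -0.001  0.157] 0.82 angle 0.415
panel_mid [-0.057 -0.     0.121] 0.8 angle 0.488
t 14.825 abz [-1.592e-01  1.000e-04  1.460e-01] tilt 31.77 yaw 0.0 F [-1.09  0.14 -0.57] q [-0.227, 0.072, 2.153, 0.413, 0.416, -0.646] open 0.0
[{"fingers":1,"dp":[0.0,-0.0031,0.0025],"turn":[0.0,0.0,0.0]},{"fingers":1,"dp":[0.0,-0.0031,0.0025],"turn":[0.0,0.0,0.0]},{"fingers":1,"dp":[0.0,-0.0031,0.0025],"turn":[0.0,0.0,0.0]},{"fingers":1,"dp":[0.0,-0.0032,0.0025],"turn":[0.0,0.0,0.0]},{"fingers":1,"dp":[0.0,-0.0032,0.0025],"turn":[0.0,0.0,0.0]}]
[{"fingers":1,"dp":[0.0,-0.0026,0.0025],"turn":[0.0,0.0,0.0]},{"fingers":1,"dp":[0.0,-0.0026,0.0025],"turn":[0.0,0.0,0.0]},{"fingers":1,"dp":[0.0,-0.0026,0.0025],"turn":[0.0,0.0,0.0]},{"fingers":1,"dp":[0.0,-0.0026,0.0025],"turn":[0.0,0.0,0.0]},{"fingers":1,"dp":[0.0,-0.0026,0.0025],"turn":[0.0,0.0,0.0]}]
```

Call:
apply_moves(series=[{"fingers": 1, "dp": [0, -0.0031, 0.0025], "turn": [0, 0, 0]}, {"fingers": 1, "dp": [0, -0.0031, 0.0025], "turn": [0, 0, 0]}, {"fingers": 1, "dp": [0, -0.0031, 0.0025], "turn": [0, 0, 0]}, {"fingers": 1, "dp": [0, -0.0031, 0.0025], "turn": [0, 0, 0]}, {"fingers": 1, "dp": [0, -0.0031, 0.0025], "turn": [0, 0, 0]}])

```text
time_s: 15.45
ee_pos: [0.4728, -0.036, 0.1272]
eef_rot: [[-0.082, 0.847, 0.525], [0.997, 0.069, 0.045], [0.002, 0.527, -0.85]]
wrist_force: [-0.1, -0.2, -0.5]
opening: -0.0003
```

Call:
apply_moves(series=[{"fingers": 1, "dp": [0, -0.0026, 0.0025], "turn": [0, 0, 0]}, {"fingers": 1, "dp": [0, -0.0026, 0.0025], "turn": [0, 0, 0]}, {"fingers": 1, "dp": [0, -0.0026, 0.0025], "turn": [0, 0, 0]}, {"fingers": 1, "dp": [0, -0.0026, 0.0025], "turn": [0, 0, 0]}, {"fingers": 1, "dp": [0, -0.0026, 0.0025], "turn": [0, 0, 0]}])

```text
time_s: 16.08
ee_pos: [0.4685, -0.0363, 0.1098]
eef_rot: [[-0.082, 0.847, 0.525], [0.997, 0.069, 0.045], [0.002, 0.527, -0.85]]
wrist_force: [-1.2, -0.8, -1.1]
opening: -0.0001
```

```bash
python3 - <<'E'
from h import *
ang()
s=show()
rows(s,[(5,catch(a)) for a in (.12,.06,0,-.06)])
E
```

```text
lip_edge [-0.244 -0.311 -0.002] 0.73 angle -0.365
lip_edge [-0.162 -0.004  0.127] 0.58 angle 0.218
panel_mid [-0.066  0.001  0.107] 0.74 angle 0.245
panel_mid [-0.098 -0.364  0.001] 0.62 angle -0.743
t 16.225 abz [-0.1701  0.0002  0.1098] tilt 31.79 yaw 0.0 F [-1.52 -0.28 -0.08] q [-0.237, 0.129, 2.204, 0.554, 0.323, -0.803] open -0.0
[{"fingers":1,"dp":[0.0,-0.0016,0.0017],"turn":[0.0,0.0,0.0]},{"fingers":1,"dp":[0.0,-0.0016,0.0017],"turn":[0.0,0.0,0.0]},{"fingers":1,"dp":[0.0,-0.0016,0.0017],"turn":[0.0,0.0,0.0]},{"fingers":1,"dp":[0.0,-0.0016,0.0017],"turn":[0.0,0.0,0.0]},{"fingers":1,"dp":[0.0,-0.0016,0.0017],"turn":[0.0,0.0,0.0]}]
[{"fingers":1,"dp":[0.0,-0.0012,0.0016],"turn":[0.0,0.0,0.0]},{"fingers":1,"dp":[0.0,-0.0012,0.0016],"turn":[0.0,0.0,0.0]},{"fingers":1,"dp":[0.0,-0.0012,0.0016],"turn":[0.0,0.0,0.0]},{"fingers":1,"dp":[0.0,-0.0012,0.0016],"turn":[0.0,0.0,0.0]},{"fingers":1,"dp":[0.0,-0.0012,0.0016],"turn":[0.0,0.0,0.0]}]
[{"fingers":1,"dp":[0.0,-0.0011,0.0016],"turn":[0.0,0.0,0.0]},{"fingers":1,"dp":[0.0,-0.0011,0.0016],"turn":[0.0,0.0,0.0]},{"fingers":1,"dp":[0.0,-0.0011,0.0016],"turn":[0.0,0.0,0.0]},{"fingers":1,"dp":[0.0,-0.0011,0.0016],"turn":[0.0,0.0,0.0]},{"fingers":1,"dp":[0.0,-0.0011,0.0016],"turn":[0.0,0.0,0.0]}]
[{"fingers":1,"dp":[0.0,-0.001,0.0017],"turn":[0.0,0.0,0.0]},{"fingers":1,"dp":[0.0,-0.001,0.0017],"turn":[0.0,0.0,0.0]},{"fingers":1,"dp":[0.0,-0.001,0.0017],"turn":[0.0,0.0,0.0]},{"fingers":1,"dp":[0.0,-0.001,0.0017],"turn":[0.0,0.0,0.0]},{"fingers":1,"dp":[0.0,-0.001,0.0017],"turn":[0.0,0.0,0.0]}]
```

Call:
apply_moves(series=[{"fingers": 1, "dp": [0, -0.0016, 0.0017], "turn": [0, 0, 0]}, {"fingers": 1, "dp": [0, -0.0016, 0.0017], "turn": [0, 0, 0]}, {"fingers": 1, "dp": [0, -0.0016, 0.0017], "turn": [0, 0, 0]}, {"fingers": 1, "dp": [0, -0.0016, 0.0017], "turn": [0, 0, 0]}, {"fingers": 1, "dp": [0, -0.0016, 0.0017], "turn": [0, 0, 0]}])

```text
time_s: 16.85
ee_pos: [0.4662, -0.0365, 0.0984]
eef_rot: [[-0.082, 0.847, 0.525], [0.997, 0.069, 0.045], [0.002, 0.527, -0.85]]
wrist_force: [-0.4, -0.9, -0.3]
opening: 0.0002
```

Call:
apply_moves(series=[{"fingers": 1, "dp": [0, -0.0012, 0.0016], "turn": [0, 0, 0]}, {"fingers": 1, "dp": [0, -0.0012, 0.0016], "turn": [0, 0, 0]}, {"fingers": 1, "dp": [0, -0.0012, 0.0016], "turn": [0, 0, 0]}, {"fingers": 1, "dp": [0, -0.0012, 0.0016], "turn": [0, 0, 0]}, {"fingers": 1, "dp": [0, -0.0012, 0.0016], "turn": [0, 0, 0]}])

```text
time_s: 17.48
ee_pos: [0.4653, -0.0365, 0.0884]
eef_rot: [[-0.082, 0.847, 0.525], [0.997, 0.069, 0.045], [0.002, 0.527, -0.85]]
wrist_force: [-0.8, -0.6, -0.7]
opening: -0.0001
```

```bash
python3 - <<'E'
from h import *
import cv2
ang()
s=show()
cv2.imwrite('pics/w4.png',bot.get_image('scene')[120:290,170:380].repeat(3,0).repeat(3,1))
E
```

```text
lip_edge [-0.167 -0.001  0.102] 0.63 angle 0.068
panel_mid [-0.066 -0.     0.099] 0.59 angle 0.127
t 17.625 abz [-0.1733  0.0002  0.0885] tilt 31.79 yaw 0.0 F [-0.81 -0.01 -0.05] q [-0.24, 0.175, 2.222, 0.679, 0.272, -0.936] open 0.0
```

View pics/w4.png

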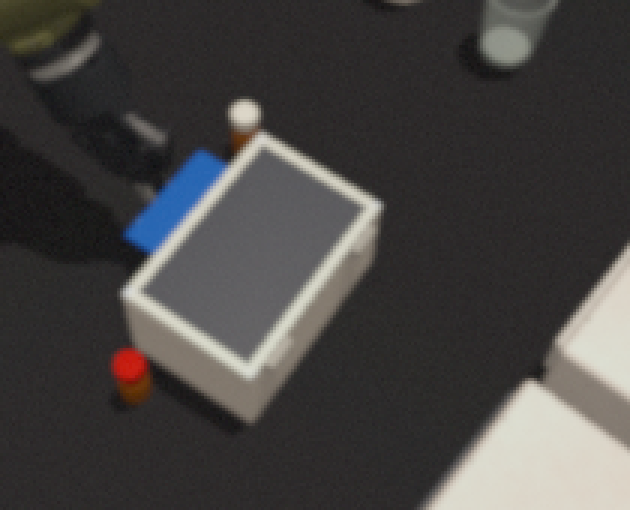

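The lid (blue lip around 180,200) is nearly down, at about 0.08 rad on the finger. Next comes the last slow lowering, ending a little below shut.

Call:
apply_moves(series=[{"fingers": 1, "dp": [0, -0.0011, 0.0016], "turn": [0, 0, 0]}, {"fingers": 1, "dp": [0, -0.0011, 0.0016], "turn": [0, 0, 0]}, {"fingers": 1, "dp": [0, -0.0011, 0.0016], "turn": [0, 0, 0]}, {"fingers": 1, "dp": [0, -0.0011, 0.0016], "turn": [0, 0, 0]}, {"fingers": 1, "dp": [0, -0.0011, 0.0016], "turn": [0, 0, 0]}])

```text
time_s: 18.3
ee_pos: [0.4649, -0.0365, 0.0788]
eef_rot: [[-0.082, 0.847, 0.525], [0.997, 0.069, 0.045], [0.002, 0.527, -0.85]]
wrist_force: [-0.3, -0.0, 0.1]
opening: -0.0002
```

Call:
apply_moves(series=[{"fingers": 1, "dp": [0, -0.0013, 0.0012], "turn": [0, 0, 0]}, {"fingers": 1, "dp": [0, -0.0013, 0.0012], "turn": [0, 0, 0]}, {"fingers": 1, "dp": [0, -0.0013, 0.0012], "turn": [0, 0, 0]}, {"fingers": 1, "dp": [0, -0.0013, 0.0012], "turn": [0, 0, 0]}, {"fingers": 1, "dp": [0, -0.0013, 0.0012], "turn": [0, 0, 0]}])

```text
time_s: 18.92
ee_pos: [0.4625, -0.0367, 0.0702]
eef_rot: [[-0.082, 0.847, 0.525], [0.997, 0.069, 0.045], [0.002, 0.527, -0.85]]
wrist_force: [0.2, 0.6, -0.3]
opening: -0.0
```

Call:
apply_moves(series=[{"fingers": 1, "dp": [0, -0.002, 0], "turn": [0, 0, 0]}, {"fingers": 1, "dp": [0, -0.002, 0], "turn": [0, 0, 0]}, {"fingers": 1, "dp": [0, -0.002, 0], "turn": [0, 0, 0]}, {"fingers": 1, "dp": [0, -0.002, 0], "turn": [0, 0, 0]}, {"fingers": 1, "dp": [0, -0.002, 0], "turn": [0, 0, 0]}])

```text
time_s: 19.55
ee_pos: [0.4539, -0.0374, 0.065]
eef_rot: [[-0.082, 0.847, 0.525], [0.997, 0.069, 0.045], [0.002, 0.527, -0.85]]
wrist_force: [-0.1, -0.4, -0.2]
opening: -0.0001
```

```bash
python3 - <<'E'
from h import *
ang()
s=show()
rows(s,[(5,pose(-.25,0,.10,32)),(5,pose(-.29,0,.26,25))])
E
```

```text
lip_edge [-0.169 -0.002  0.094] 0.93 angle 0.02
lip_edge [ 0.002 -0.001  0.092] 0.16 angle 2.518
panel_mid [-0.065  0.002  0.093] 0.77 angle 0.034
t 19.7 abz [-0.1846  0.0002  0.0651] tilt 31.8 yaw 0.0 F [-0.45  0.68 -0.32] q [-0.25, 0.216, 2.258, 0.91, 0.222, -1.182] open -0.0
[{"fingers":1,"dp":[0.0,-0.0074,-0.0128],"turn":[0.0,0.0,0.0]},{"fingers":1,"dp":[0.0,-0.0074,-0.0128],"turn":[0.0,0.0,0.0]},{"fingers":1,"dp":[0.0,-0.0074,-0.0128],"turn":[0.0,0.0,0.0]},{"fingers":1,"dp":[0.0,-0.0074,-0.0128],"turn":[0.0,0.0,0.0]},{"fingers":1,"dp":[0.0,-0.0074,-0.0128],"turn":[0.0,0.0,0.0]}]
[{"fingers":1,"dp":[0.0,0.0102,-0.0314],"turn":[1.4,0.0,0.0]},{"fingers":1,"dp":[0.0,0.0094,-0.0316],"turn":[1.4,0.0,0.0]},{"fingers":1,"dp":[0.0,0.0086,-0.0318],"turn":[1.4,0.0,0.0]},{"fingers":1,"dp":[0.0,0.0078,-0.032],"turn":[1.4,0.0,0.0]},{"fingers":1,"dp":[0.0,0.0071,-0.0322],"turn":[1.4,0.0,0.0]}]
```

Call:
apply_moves(series=[{"fingers": 1, "dp": [0, -0.0074, -0.0128], "turn": [0, 0, 0]}, {"fingers": 1, "dp": [0, -0.0074, -0.0128], "turn": [0, 0, 0]}, {"fingers": 1, "dp": [0, -0.0074, -0.0128], "turn": [0, 0, 0]}, {"fingers": 1, "dp": [0, -0.0074, -0.0128], "turn": [0, 0, 0]}, {"fingers": 1, "dp": [0, -0.0074, -0.0128], "turn": [0, 0, 0]}])

```text
time_s: 20.32
ee_pos: [0.3887, -0.0428, 0.1002]
eef_rot: [[-0.082, 0.847, 0.525], [0.997, 0.069, 0.045], [0.002, 0.527, -0.85]]
wrist_force: [-0.0, 0.3, -0.3]
opening: -0.0
```

Call:
apply_moves(series=[{"fingers": 1, "dp": [0, 0.0102, -0.0314], "turn": [1.4, 0, 0]}, {"fingers": 1, "dp": [0, 0.0094, -0.0316], "turn": [1.4, 0, 0]}, {"fingers": 1, "dp": [0, 0.0086, -0.0318], "turn": [1.4, 0, 0]}, {"fingers": 1, "dp": [0, 0.0078, -0.032], "turn": [1.4, 0, 0]}, {"fingers": 1, "dp": [0, 0.0071, -0.0322], "turn": [1.4, 0, 0]}])

```text
time_s: 20.95
ee_pos: [0.3493, -0.0464, 0.2613]
eef_rot: [[-0.082, 0.905, 0.418], [0.997, 0.074, 0.036], [0.002, 0.419, -0.908]]
wrist_force: [-0.8, 1.0, 0.1]
opening: 0.0004
```

Call:
apply_moves(series=[{"fingers": 1, "dp": [0, 0, 0], "turn": [0, 0, 0]}, {"fingers": 1, "dp": [0, 0, 0], "turn": [0, 0, 0]}, {"fingers": 1, "dp": [0, 0, 0], "turn": [0, 0, 0]}, {"fingers": 1, "dp": [0, 0, 0], "turn": [0, 0, 0]}, {"fingers": 1, "dp": [0, 0, 0], "turn": [0, 0, 0]}])

```text
time_s: 21.58
ee_pos: [0.3498, -0.0464, 0.2597]
eef_rot: [[-0.082, 0.905, 0.417], [0.997, 0.074, 0.037], [0.002, 0.419, -0.908]]
wrist_force: [0.2, -0.3, -0.9]
opening: 0.0003
```

```bash
python3 - <<'E'
from h import *
import cv2
ang()
show()
for n in ["vial_a","solvent","wash","beaker","tipbox"]:
    print(n,[np.round(x["point"],3).tolist() for x in bot.landmark_of("scene",n)])
cv2.imwrite('pics/w5.png',bot.get_image('scene'))
E
```

```text
lip_edge [-0.167 -0.003  0.093] 0.73 angle 0.01
panel_mid [-0.065  0.     0.096] 0.88 angle 0.075
t 21.725 abz [-2.892e-01 -2.000e-04  2.599e-01] tilt 24.8 yaw 0.0 F [-0.34  0.37 -0.34] q [-0.353, -0.407, 2.213, 0.221, 0.951, -0.528] open -0.0
vial_a [[0.549, -0.166, -0.002], [0.451, 0.098, -0.004]]
solvent [[0.572, -0.394, -0.001]]
wash [[0.429, 0.387, 0.004]]
beaker [[0.576, 0.385, -0.001]]
tipbox [[0.421, -0.354, -0.004]]
```

View pics/w5.png

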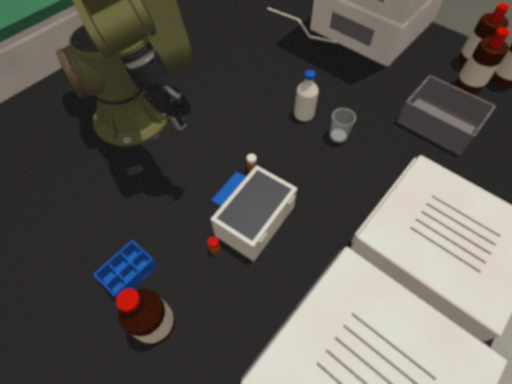

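The cover lies shut (255,207), the arm is clear (fingers at 180,120), and nothing else has moved. Handing in.

```bash
python3 -c "
from station import bot
print(bot.hand_in())"
```

```text
the job is handed in; nothing more can be done
None
```

The cover lies shut and the job is handed in, finished at about 22 s of the 64 s allowed; the hand-in reports no verdict.

- **Tipping:** I pushed the lip forward from behind with the closed fingertips to about 1.4 rad, then moved over the top to the front. The 1.4 is worked out from the finger position; the camera put it at 1.2 about a second later.
- **Catching:** The cover came to rest on the outside of a finger at about 0.69 rad and stayed there for several readings. The forces were too small to stand out from the sensor noise (about 1 N), so the contact shows only from the cover holding still.
- **Lowering:** I let it down at about 0.2 rad/s or slower and released it only after it reached the rim.

**Last checks:**
- **Cover:** The final picture shows it shut. The lip edge puts it at 0.01 rad, against a limit of 0.03. The panel centre gave 0.075 rad, but the two points disagreed by a similar amount throughout and it sits closer to the hinge, so I trusted the lip edge.
- **Other objects:** The vials, bottles, beaker and tray were all within about 4 mm of their starting positions, which is the measurement noise.
- **Arm:** It stands well clear in front of the cooler, with the wrist force near zero.

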